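# Set the stop screw of a flatbread press to a setting block

## Robot

A 6-joint arm with a two-finger parallel gripper is mounted at the origin on the work surface. World frame = base frame: x ahead of the robot, y to its left, z up, the work surface at z = 0. Lengths are in m, angles in rad, forces in N, time in s.
With the tool pointing down it reaches from about 0.275 to 0.875 m from the base axis. Payload 12.5 kg.
Tool frame: the origin (TCP) lies at the very end of the fingers, on their centre line; the grasp point (between the pads) lies 19 mm behind it; z points along the fingers, y is the line along which they close (so a half turn about z gives the same grasp; the last joint's range is limited). The gripper opens to 85 mm and grips with 20 to 120 N. Pads are 22 mm wide; open, the fingers measure 114 mm over their backs; the gripper's body (76 mm by 85 mm) begins 54 mm behind the grasp point. The pads swing forward as they close: fully open they stand 13 mm farther back than shut.
Start: joints at [-1.339, 0.351, 1.652, -0, 1.139, -0.085], TCP at [0.171, -0.523, 0.198] pointing down, gripper open.
Joint ranges: [-2.75, 2.75], [-0.79, 2.1], [0.01, 2.65], [-1.57, 4.71], [0.07, 3.14], [-2.87, 2.87]. Speed limits (rad/s): [2.22, 2.22, 2.79, 3.14, 3.14, 3.14].

## Interface

Orientations are given as a 3x3 rotation matrix whose columns are the frame's x, y, z axes.
In Python, from bench import manip gives the robot as it stands. Calls block until the motion is done:
- manip.move_ptp(position, orientation): joint-space move of the TCP to a pose.
- manip.move_l(position, attitude=None, max_speed=0.15): straight line of the TCP; attitude=None keeps the orientation; max_speed is the mean speed in m/s.
- manip.move_j(angles): joint-space move.
- manip.set_gripper(opening, effort=None): opening from 0.0 (shut) to 1.0 (fully open); effort is the grip in N (None keeps the last); returns when the fingers have stopped.
- manip.dwell(seconds).
- manip.inverse_kinematics(position, orientation): joint angles nearest the present ones, or None.
- manip.grab_frame(name): name is "scene" or "top" or "wrist"; returns (picture, depth): 420x560x3 uint8, red, green, blue; 420x560 float32, m along the optical axis (not along the pixel's ray), 0 where there is no reading.
- manip.get_calibration(name): a dict with "camera_matrix" (3x3 intrinsics, pixels), "R" (3x3) and "t" (3): a world point X has camera coordinates R X + t. Camera axes: x right, y down, z forward; pixel columns grow to the right and rows downward; lengths in m; the calibration is good to about 2 mm. The wrist camera is an equidistant fisheye: a pixel r from the principal point sees the ray r / f radians off the axis. A picture is of the moment at which its call begins: read the wrist's pose just before it. get_calibration takes no time and is no camera call; for the wrist camera it gives the pose at the moment of the call.
A pose or a line that the arm cannot do raises manip.Unreachable and nothing moves.
- manip.sign_off(): hands the job in; it is judged then, once.
Trained networks look in the newest picture that a camera, given by its name, has taken for a name from the list of things; names that differ only in an ending like _2 or _b are one class to them, and where a whole thing is asked for, a point or a joint stands for the part that bears it (a point fixed in the world has none). Each returns a list of dicts, best first, with "confidence" (0 to 1); they miss things now and then, are a little off and sometimes report something else, mostly with a low value. They report only what shows in the picture. A call takes as long as a camera call. They do not tell look-alikes from the thing itself.
- manip.look_for(camera, name): "at" ([x, y, z] in m, in world coordinates, good to about 4 mm: the middle of the surface that is visible of it).
Readings, each from a call of its own:
- manip.current_time(): time.
- manip.current_qpos(): joint angles.
- manip.current_joint_vel(): joint speeds.
- manip.current_joint_torque(): joint torques, N m.
- manip.current_ee_pos(): TCP position.
- manip.current_tcp_rot(): TCP orientation.
- manip.current_force(): force on the tool from outside, world axes, zero at the start.
- manip.current_ft_torque(): the same for the moment, N m.
- manip.current_grip_width(): opening from 0.0 (shut) to 1.0 (fully open).
- manip.current_grip_force(): force on a finger pad.
Only numpy, scipy, OpenCV 4.12 (cv2) and the standard library are available. Lean on these libraries where they do the work, as an engineer would, in place of code of your own. Each camera call takes 0.05 s, during which the arm holds its last target. There are 200 camera calls.

## Task

Using the flat-bladed wing driver from the wooden stand, turn the press's stop screw down until it just nips the steel setting block lying beneath it, lightly enough that the block still drags (bearing on it with roughly 5 to 10 newtons, never jammed), then put the driver back upright in a well of the stand. Check the setting by pulling the block out by its upright tab along its channel, feeling it drag under the screw, and leave it lying flat and clear of the screw with the screw left as set; do not touch the screw with the fingers and leave the other things alone.

Things in the scene. Friction and masses are not known exactly. Their poses are not given: they have to be found in the camera images.
- press: flatbread press of grey-painted metal and aluminium, fixed. Origin: on the counter below the screw's axis. +x runs to two round 170 mm plates (centre at x 135 mm, top at 64 mm, folded lever up to 103 mm high); +y runs along the block's channel to its open end. A lug (36 mm wide, z 46 to 64 mm) reaches over the channel at the origin and carries the screw.
- channel_end (a point): middle of the channel floor at its open end, 145 mm along the press's +y from the screw's axis, 15 mm above the counter. The floor runs from y -45 to +145 mm; 8 mm high lips leave the block 1.5 mm play each side; an end wall stands at y -33 mm.
- stop_screw: steel stop screw, upright in the lug. Origin: centre of its flat foot (30 mm across, facing down), z up its axis. Turned clockwise seen from above it goes down, 10 mm a turn (1.59 mm per rad); it starts 0.9 to 1.9 mm above the block. Free turning takes about 0.035 N m, and about 0.004 N m more for each newton with which the foot bears on the block. It stays where left.
- screw_slot (a point): centre of the driver slot's mouth, 44 mm above the foot, in the screw's head: a round cup 32 mm across, rim 1 mm above this point. The slot lies along the screw's own x axis, is 7 mm wide, 27 mm long and 7 mm deep.
- block: steel setting block, 36 x 126 x 20 mm (x, y, z), 350 g, lying loose in the channel beneath the screw. Origin: centre of its underside; its y is along its length towards the tab. The tab is an upright plate at the +y end: centre at y = +57 mm, 12 mm thick along y, 26 mm wide along x, from z = 20 to 52 mm.
- driver: short flat-bladed driver, 88 mm tall, 120 g, standing in one of the two wells of the stand. Origin: centre of the blade's lower edge; z up the shaft; x along the blade's width. Blade 18 mm (x) by 3 mm (y), 14 mm high; round shank 12 mm thick; flange 34 mm across at z = 42 to 46 mm, which rests on the stand; flat wing handle 40 mm (x) by 12 mm (y), z = 46 to 88 mm, in the plane of the blade.
- stand: fixed wooden block 75 x 170 x 50 mm (x, y, z) with two square wells right through; origin at the centre of its underside. One well holds the driver, the other a round wooden pestle.
- stand_hole0 (a point): centre of the mouth of one well (24 mm square), on the stand's top, 50 mm above the counter
- stand_hole1 (a point): centre of the mouth of the other well (24 mm square), 90 mm from the first
- screw_foot (a point): centre of the underside of the screw's foot
- pestle: round wooden pestle standing in the other well, about 95 mm tall; leave it
- spice_jar: amber glass jar 52 mm across, 90 mm tall; leave it; origin at its base
- turmeric_jar: plastic jar 60 mm across, 110 mm tall; leave it; origin at its base
- tumbler: open steel tumbler 68 mm across, 85 mm tall; leave it; origin at its base
- katori: small steel bowl 90 mm across, 35 mm tall; leave it; origin at its base
- mug: white mug 76 mm across, 85 mm tall; leave it; origin at its base
- spoon: steel spoon lying flat; leave it; origin in its middle
- butter_tin: steel tin 90 x 60 x 35 mm; leave it; origin at its base
Not all that is in view belongs to the job. There is more than one size of the stand; the one meant has the size given above.

How it is judged:
By the outcome, as a careful person would: the job done as asked, in the order asked, and still so for the second after the job is handed in, with the robot touching nothing.
It also fails if it takes over 72 s, if anything falls off the work surface, if the arm or the gripper's body presses on something with over 40 N, if the wrist force passes 120 N, or if a joint passes its speed limit or range.

## Working session

There is one attempt and no reset: what is moved stays moved. The work goes in short steps, each a Python script; the robot and the scene stay as the last script left them, time stands still between calls to the robot, and variables do not carry over. Pictures are saved under pics/ and viewed, at most 10 in all, crops included, and the job is handed in when it is done.

```bash
mkdir -p pics; ls; python3 - <<'E'
from bench import manip
import cv2,numpy as np
for c in ["scene","top"]:
    p,d=manip.grab_frame(c); cv2.imwrite(f"pics/{c}0.png",p[:,:,::-1]); np.save(f"pics/{c}d.npy",d)
    k=manip.get_calibration(c); print(c,k)
    for n in ["press","driver","stand","stop_screw","screw_slot","block","channel_end","stand_hole0","stand_hole1","pestle"]:
        print(c,n,[(np.round(o["at"],3).tolist(),round(o["confidence"],2)) for o in manip.look_for(c,n)[:4]])
print(manip.current_time())
E
```

```text
pics
scene {'camera_matrix': array([[460.75283747,   0.        , 276.47202406],
       [  0.        , 460.75283747, 217.92135112],
       [  0.        ,   0.        ,   1.        ]]), 'R': array([[ 0.74895484,  0.66257198,  0.00806302],
       [ 0.3741719 , -0.41284932, -0.83039197],
       [-0.54686564,  0.62494304, -0.55712132]]), 't': array([-0.38403865, -0.15808719,  1.50089149])}
scene press [([0.658, -0.252, 0.061], 0.94), ([0.758, 0.225, 0.07], 0.4), ([0.512, 0.147, 0.071], 0.35)]
scene driver [([0.495, 0.239, 0.077], 0.67)]
scene stand [([0.521, 0.166, 0.042], 0.79), ([0.364, 0.209, 0.031], 0.58)]
scene stop_screw [([0.656, -0.252, 0.065], 0.72), ([0.384, 0.022, 0.014], 0.63), ([0.514, -0.187, 0.081], 0.49)]
scene screw_slot [([0.518, -0.188, 0.08], 0.62)]
scene block [([0.53, -0.124, 0.037], 0.59)]
scene channel_end [([0.656, -0.25, 0.065], 0.66)]
scene stand_hole0 [([0.364, 0.21, 0.037], 0.98), ([0.525, 0.165, 0.039], 0.69)]
scene stand_hole1 [([0.364, 0.21, 0.037], 0.98), ([0.525, 0.165, 0.039], 0.69)]
scene pestle [([0.515, 0.146, 0.07], 0.7)]
top {'camera_matrix': array(
[... 328 characters left out ...]
57092241,  0.93143482])}
top press [([0.618, -0.223, 0.067], 0.59)]
top driver [([0.49, 0.243, 0.084], 0.59)]
top stand [([0.351, 0.222, 0.035], 0.65), ([0.495, 0.196, 0.048], 0.62)]
top stop_screw [([0.513, -0.181, 0.083], 0.52)]
top screw_slot [([0.514, -0.183, 0.081], 0.56)]
top block [([0.524, -0.13, 0.035], 0.74)]
top channel_end [([0.609, -0.223, 0.063], 0.74)]
top stand_hole0 [([0.493, 0.198, 0.049], 0.61), ([0.345, 0.224, 0.037], 0.59), ([0.515, -0.184, 0.082], 0.33), ([0.488, 0.247, 0.088], 0.16)]
top stand_hole1 [([0.493, 0.198, 0.049], 0.61), ([0.345, 0.224, 0.037], 0.59), ([0.515, -0.184, 0.082], 0.33), ([0.488, 0.247, 0.088], 0.16)]
top pestle [([0.503, 0.157, 0.055], 0.58)]
1.1
```

View pics/scene0.png

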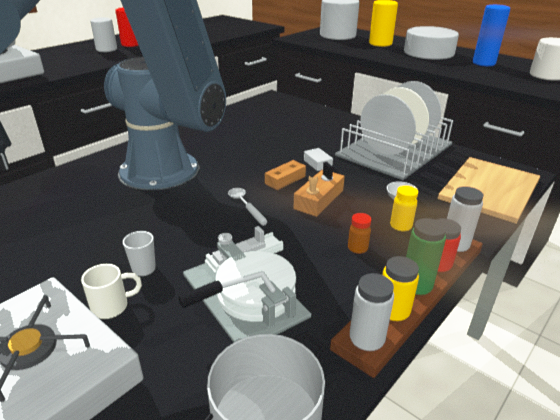

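View pics/top0.png

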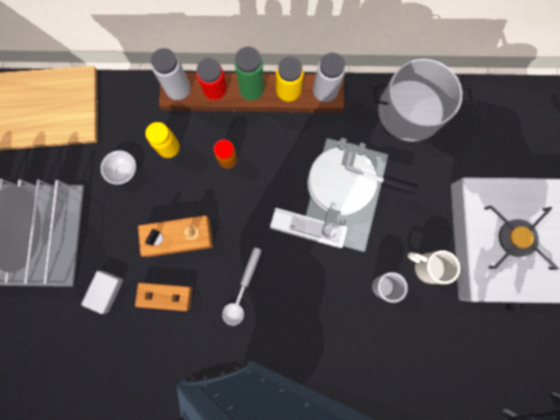

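The scene view shows the larger stand at (320,192) and the smaller look-alike at (285,174). The driver with the black handle and the pestle stand in the larger one, top view (153,238) and (191,232). The press screw is at top (331,228), with the channel running to (275,218). Things that could be confused: only the two stands, top (175,236) and (163,297). I choose the first because it is larger and holds the driver. Next I'll take closer wrist views.

```bash
cat > h.py <<'E'
from bench import manip
import cv2,numpy as np
def down(yaw):  # yaw = direction of closing line (tool y) in the world
    c,s=np.cos(yaw),np.sin(yaw); y=np.array([c,s,0]); z=np.array([0,0,-1.]); return np.c_[np.cross(y,z),y,z]
def snap(name,tag):
    k=manip.get_calibration(name); p,d=manip.grab_frame(name)
    cv2.imwrite(f"pics/{tag}.png",p[:,:,::-1]); np.savez(f"pics/{tag}.npz",p=p,d=d,**k); return p,d,k
def cloud(p,d,k,fish=True):
    K=k["camera_matrix"]; v,u=np.mgrid[:d.shape[0],:d.shape[1]]
    a=(u-K[0,2])/K[0,0]; b=(v-K[1,2])/K[1,1]
    if fish:
        r=np.hypot(a,b)+1e-9; s=np.tan(np.minimum(r,1.5))/r; a,b=a*s,b*s
    X=np.stack([a*d,b*d,d],-1); return (X-k["t"])@k["R"]
E
python3 - <<'E'
from h import *
# fingers' closing line along press x for later; choose near-current joint 6
R=down(np.deg2rad(-13))
for nm,xyz,yaw in [("w_press",[.47,-.14,.30],-13),("w_stand",[.45,.20,.30],-13)]:
    best=min((q for q in (manip.inverse_kinematics(xyz,down(np.deg2rad(yaw+a))) for a in (0,180)) if q is not None),key=lambda q:abs(q[5]))
    manip.move_j(best); snap("wrist",nm); print(nm,best,manip.current_ee_pos(),manip.current_time())
    for n in (["screw_slot","block","stop_screw"] if nm=="w_press" else ["driver","pestle","stand"]):
        print(n,[(np.round(o["at"],3).tolist(),round(o["confidence"],2)) for o in manip.look_for("wrist",n)[:3]])
k=manip.get_calibration("wrist"); print(k, -k["R"].T@k["t"])
a=[cv2.imread(f"pics/{n}.png") for n in ("w_press","w_stand")]
cv2.imwrite("pics/both.png",cv2.resize(np.vstack(a),None,fx=.7,fy=.7))
E
```

```text
w_press [-3.84465340e-01  1.48472536e-01  1.65857036e+00 -4.44089210e-16
  1.33454976e+00 -1.57572537e-01] [ 0.46980397 -0.14072609  0.29975058] 2.95
screw_slot [([0.512, -0.186, 0.08], 0.85)]
block [([0.525, -0.135, 0.033], 0.79), ([0.433, -0.411, 0.038], 0.74)]
stop_screw [([0.512, -0.182, 0.078], 0.98)]
w_stand [ 3.23656244e-01  1.52506608e-01  1.65382811e+00 -4.44089210e-16
  1.33525794e+00  5.50549046e-01] [0.45040737 0.1990896  0.29998888] 4.4333
driver [([0.49, 0.251, 0.094], 0.85)]
pestle [([0.502, 0.165, 0.055], 0.59)]
stand [([0.349, 0.227, 0.039], 0.8), ([0.493, 0.21, 0.048], 0.75)]
{'camera_matrix': array([[325.1922621 ,   0.        , 277.76831079],
       [  0.        , 325.1922621 , 211.18693285],
       [  0.        ,   0.        ,   1.        ]]), 'R': array([[ 9.74129270e-01, -2.25991178e-01,  3.92180591e-04],
       [-2.17729706e-01, -9.38050640e-01,  2.69545493e-01],
       [-6.05470181e-02, -2.62657543e-01, -9.62987577e-01]]), 't': array([-0.39463217,  0.221918  ,  0.55642008])} [0.46643046 0.26513487 0.4761634 ]
```

View pics/both.png

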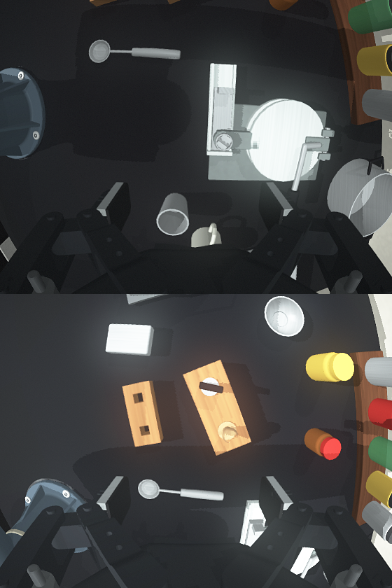

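The upper half shows the press: screw cup at about (225,140) in the half-size view, block tab at (222,95). The lower half shows the stand: driver handle (211,386), pestle (228,431). I'll measure these from the clouds.

```bash
python3 - <<'E'
from h import *
def load(t):
    f=np.load(f"pics/{t}.npz"); return f["p"],cloud(f["p"],f["d"],f)
def rect(m,X,n):
    q=X[m][:,:2]; r=cv2.minAreaRect((q*1000).astype(np.float32)); print(n,len(q),"mean",X[m].mean(0).round(4),"rect",np.round(r[0],1),np.round(r[1],1),round(r[2],1))
near=lambda X,c,r:np.hypot(X[...,0]-c[0],X[...,1]-c[1])<r
p,X=load("w_stand"); z=X[...,2]
rect(near(X,(.49,.25),.04)&(z>.08)&(z<.1),X,"handle top")
rect(near(X,(.49,.25),.04)&(z>.05)&(z<.1),X,"driver all")
rect(near(X,(.493,.205),.11)&(z>.045)&(z<.055)&(p[...,0]>p[...,2].astype(int)+50),X,"stand top")
rect(near(X,(.502,.16),.03)&(z>.065),X,"pestle")
m=near(X,(.502,.16),.03)&(z>.055);print("pestle zmax",X[m][:,2].max())
p2,X2=load("w_press"); z2=X2[...,2]
rect(near(X2,(.513,-.184),.022)&(z2>.078)&(z2<.1),X2,"cup rim"); 
m=near(X2,(.513,-.184),.02); h=np.histogram(X2[m][:,2],bins=np.arange(.05,.1,.002));print(h[0],h[1][0])
rect(near(X2,(.54,-.12),.05)&(z2>.058)&(z2<.08)&~near(X2,(.513,-.184),.035),X2,"tab top")
rect(near(X2,(.53,-.09),.12)&(z2>.01)&(z2<.045)&(X2[...,1]>-.15),X2,"channel")
rect(near(X2,(.64,-.21),.11)&(z2>.058)&(z2<.07)&(X2[...,0]>.56),X2,"plate")
def crop(p,X,c,r,fn):
    m=near(X,c,r); v,u=np.where(m); a=p[v.min():v.max(),u.min():u.max()]; print(fn,u.min(),v.min(),a.shape); return cv2.resize(a[:,:,::-1],(400,400),interpolation=cv2.INTER_NEAREST)
cv2.imwrite("pics/crop1.png",np.hstack([crop(p,X,(.493,.205),.1,"s"),crop(p2,X2,(.52,-.16),.07,"p")]))
E
```

```text
handle top 331 mean [0.4903 0.2467 0.0954] rect [490.5 246.6] [11.5 39.6] 65.9
driver all 1612 mean [0.4899 0.2496 0.0605] rect [490.5 248.5] [75.7 76.4] 9.0
stand top 6197 mean [0.4979 0.202  0.0501] rect [498.4 201.7] [ 75.9 171.3] 9.3
pestle 3375 mean [0.5054 0.1809 0.3875] rect [506.2 168.5] [31.4 43.6] 7.2
pestle zmax 0.4370880184540045
cup rim 358 mean [ 0.5152 -0.1841  0.0802] rect [ 514.7 -184.2] [31.3 30.7] 32.6
[  7  10   6   9   7  17  75  33   0   0  10  73  51  25 141 212   5   0
   0   0   0   0   0   0] 0.05
tab top 211 mean [ 0.5375 -0.0952  0.0667] rect [538.  -94.8] [12.6 26.2] 77.5
channel 3390 mean [ 0.5395 -0.098   0.0225] rect [524.2 -85.1] [121.8 224.8] 38.4
plate 9359 mean [ 0.6384 -0.2114  0.064 ] rect [ 646.9 -221.8] [169.5 177.1] 38.2
s 0 0 (419, 559, 3)
p 208 128 (291, 349, 3)
```

View pics/crop1.png

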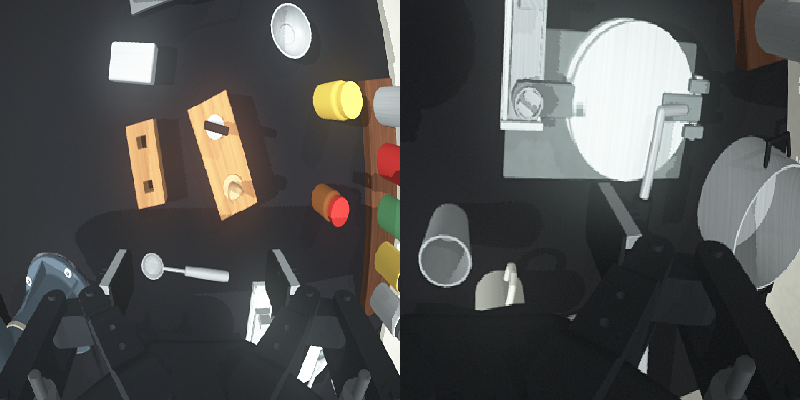

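The target stand measures 76 x 171 mm, so the choice holds, and the driver's position agrees with the well. Next I'll find the slot angle on a rectified patch.

```bash
cat >> h.py <<'E'
def patch(p,k,c,z,half=.025,n=400):
    g=np.linspace(-half,half,n); x,y=np.meshgrid(g,-g)   # right=+x world, up=+y world
    W=np.stack([c[0]+x,c[1]+y,np.full_like(x,z)],-1)@k["R"].T+k["t"]; K=k["camera_matrix"]
    a,b=W[...,0]/W[...,2],W[...,1]/W[...,2]; r=np.hypot(a,b)+1e-9; s=np.arctan(r)/r
    return cv2.remap(p,(a*s*K[0,0]+K[0,2]).astype(np.float32),(b*s*K[1,1]+K[1,2]).astype(np.float32),cv2.INTER_CUBIC)
E
python3 - <<'E'
from h import *
f=np.load("pics/w_press.npz"); P=patch(f["p"],f,(.5147,-.1842),.08); cv2.imwrite("pics/slot.png",P[:,:,::-1])
X=cloud(f["p"],f["d"],f); m=np.hypot(X[...,0]-.5147,X[...,1]+.1842)<.013
g=m&(X[...,2]<.0775); q=X[g]; print(len(q)); c=(q[:,:2]-q[:,:2].mean(0)); w,v=np.linalg.eigh(c.T@c/len(c)); print(q.mean(0),np.sqrt(w),np.rad2deg(np.arctan2(v[1,1],v[0,1])))
E
```

```text
105
[ 0.5142395  -0.18414155  0.07378373] [0.00296177 0.00712011] 131.2379668565561
```

View pics/slot.png

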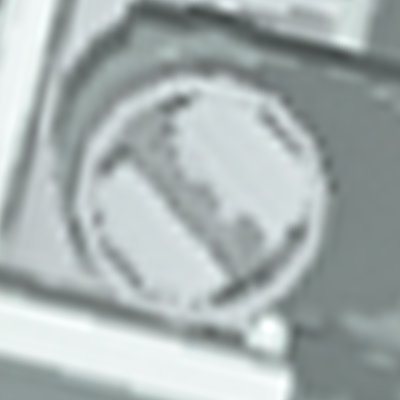

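The slot runs at about 131° (edge from (115,160) to (225,285) in the patch), with the cup centred at about (0.5147, -0.184). Now I'll grasp the driver.

```bash
cat >> h.py <<'E'
def goto(xyz,yaw):
    qs=[q for q in (manip.inverse_kinematics(xyz,down(yaw+a)) for a in (0,np.pi)) if q is not None]
    manip.move_j(min(qs,key=lambda q:abs(q[5])))
def stat(t=""): print(t,"ee",np.round(manip.current_ee_pos(),4),"F",np.round(manip.current_force(),2),"T",np.round(manip.current_ft_torque(),3),"g",round(manip.current_grip_width(),3),"q6",round(manip.current_qpos()[5],3),"t",round(manip.current_time(),2),flush=True)
E
python3 - <<'E'
from h import *
manip.set_gripper(.6,60)
y=np.deg2rad(65.9)
goto([.4907,.2464,.12],y); stat()
manip.move_l([.4907,.2464,.060]); stat()
manip.set_gripper(0,60); stat("grip")
manip.move_l([.4907,.2464,.13],max_speed=.12); stat("lift")
goto([.5147,-.184,.155],np.deg2rad(41)); manip.dwell(.2); stat("over screw")
snap("wrist","over")
E
```

```text
ee [0.491  0.2465 0.1205] F [0.01 0.21 0.51] T [-0.017  0.032  0.03 ] g 0.603 q6 -0.768 t 6.22
 ee [0.4912 0.2465 0.0608] F [0.4  0.35 0.7 ] T [ 0.048 -0.028  0.04 ] g 0.606 q6 -0.769 t 6.77
grip ee [0.4912 0.2467 0.0609] F [-0.73 -0.95  6.46] T [-0.067  0.173 -0.027] g 0.095 q6 -0.77 t 7.27
lift ee [0.4903 0.2462 0.1294] F [ 0.71  0.04 -1.08] T [-0.033 -0.041 -0.   ] g 0.091 q6 -0.77 t 8.0
over screw ee [ 0.5149 -0.1833  0.155 ] F [ 0.05  0.35 -1.49] T [-0.024 -0.013  0.039] g 0.09 q6 -1.144 t 9.79
```

View pics/over.png

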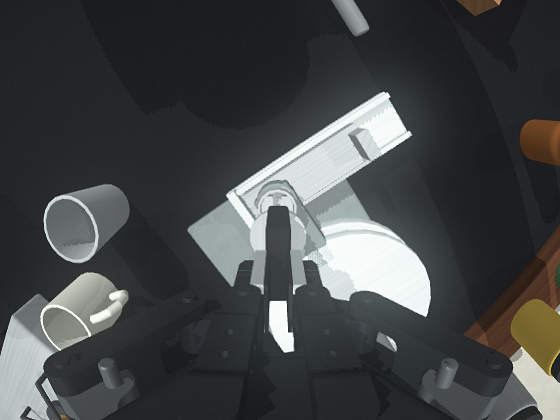

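The driver is held upright with its blade over the screw cup, around (280,195). Next I'll sample the sensor noise and insert the blade in small steps.

```bash
cat >> h.py <<'E'
def avg(n=40):
    a=np.array([np.r_[manip.current_force(),manip.current_ft_torque()] for _ in range(n)]); return a.mean(0),a.std(0)
E
python3 - <<'E'
from h import *
t=manip.current_time(); m,s=avg(40); print(m.round(3),s.round(3),manip.current_time()-t)
c=[.5147,-.184]
manip.move_l([*c,.138])
b,_=avg(20); print(b.round(3))
for z in np.arange(.134,.1255,-.002):
    manip.move_l([*c,z],max_speed=.03); m,_=avg(20); print(round(z,3),np.round(manip.current_ee_pos(),4),(m-b).round(3))
    if m[2]-b[2]>5: break
stat()
E
```

```text
[-0.537  0.701 -0.531  0.038 -0.027 -0.019] [0. 0. 0. 0. 0. 0.] 0.0
[-0.693  0.434 -1.061  0.008 -0.021 -0.007]
0.134 [ 0.5148 -0.184   0.1342] [ 0.647  0.002  0.444  0.045  0.024 -0.002]
0.132 [ 0.5147 -0.184   0.132 ] [ 0.486 -0.953  0.175  0.006 -0.04   0.037]
0.13 [ 0.5146 -0.184   0.1299] [ 1.005 -0.336 -0.46  -0.007  0.054 -0.005]
0.128 [ 0.5146 -0.184   0.1279] [ 1.008 -0.543  0.928 -0.008 -0.009  0.004]
0.126 [ 0.5154 -0.1843  0.1267] [ 0.065 -0.369  6.08   0.007 -0.014 -0.047]
 ee [ 0.5154 -0.1843  0.1267] F [-0.63  0.07  5.02] T [ 0.015 -0.035 -0.054] g 0.091 q6 -1.144 t 11.39
```

The blade bottomed at the slot floor: tip at z of about 0.074, 6 mm below the mouth. I'll lift it 1 mm and turn clockwise, averaging the torque.

```bash
cat >> h.py <<'E'
def meas(n=12,dt=.01):
    a=[]
    for _ in range(n):
        manip.dwell(dt); a.append(np.r_[manip.current_force(),manip.current_ft_torque(),manip.current_joint_torque()[5]])
    a=np.array(a); return a.mean(0),a.std(0)
def turn(d):
    q=np.array(manip.current_qpos()) if turn.q is None else turn.q
    q=q.copy(); q[5]+=d; turn.q=q; manip.move_j(q)
turn.q=None
E
python3 - <<'E'
from h import *
manip.move_l([.5147,-.184,.1278],max_speed=.03)
m,s=meas(); print(m.round(3),s.round(3))
for d in [.1]*6:
    turn(d); m,s=meas(); print(round(turn.q[5],3),round(manip.current_qpos()[5],4),"F",m[:3].round(2),"Tz",m[5].round(4),s[5].round(3),"j6",m[6].round(4),s[6].round(4),"t",round(manip.current_time(),2))
stat()
E
```

```text
[-0.195  0.021 -1.073 -0.014  0.002  0.019  0.   ] [0.426 0.595 0.502 0.024 0.028 0.018 0.   ]
-1.044 -1.0468 F [-0.02 -0.2  -1.24] Tz -0.0019 0.028 j6 0.2039 0.1469 t 12.09
-0.944 -0.9476 F [-0.1   0.13 -1.52] Tz -0.0094 0.023 j6 0.1829 0.1459 t 12.44
-0.844 -0.8478 F [ 0.03  0.05 -1.61] Tz 0.0081 0.035 j6 0.1903 0.1451 t 12.79
-0.744 -0.7479 F [ 0.27  0.25 -2.23] Tz 0.0224 0.033 j6 0.1937 0.1445 t 13.14
-0.644 -0.6479 F [-0.23 -0.15 -2.79] Tz 0.016 0.033 j6 0.1945 0.1449 t 13.49
-0.544 -0.5479 F [-0.07  0.35 -3.21] Tz 0.0093 0.033 j6 0.1965 0.1449 t 13.84
 ee [ 0.5146 -0.1839  0.1276] F [ 1.21  0.06 -2.76] T [ 0.002  0.02  -0.004] g 0.082 q6 -0.548 t 13.84
```

```bash
cat >> h.py <<'E'
def steps(z,N,d=.02,stop=None):
    """turn N steps of d about the axis, lowering z with the thread; samples at end of motion and a little after"""
    A=[];B=[]; q0=np.array(manip.inverse_kinematics([.5147,-.184,z],manip.current_tcp_rot())); q6=turn.q if turn.q is not None else manip.current_qpos()[5]
    for i in range(N):
        z-=d*.01/(2*np.pi); q6+=d
        q=np.array(manip.inverse_kinematics([.5147,-.184,z],TCPR)); q[5]=q6; turn.q=q6
        manip.move_j(q); A.append(np.r_[manip.current_force()[2],manip.current_ft_torque()[2]])
        for _ in range(3): manip.dwell(.01); B.append(np.r_[manip.current_force()[2],manip.current_ft_torque()[2]])
        if i%5==4:
            print("q6",round(q6,3),"z",round(z,4),"end",np.mean(A[-5:],0).round(3),"after",np.mean(B[-15:],0).round(3),"t",round(manip.current_time(),2),flush=True)
    return z
TCPR=down(np.deg2rad(41))
E
python3 - <<'E'
import h; from h import *
h.TCPR=np.array(manip.current_tcp_rot()); turn.q=-.544
z=.1278-.0005
print(steps(z,20))
stat()
E
```

```text
q6 -0.444 z 0.1271 end [-0.584  0.022] after [-0.739  0.033] t 15.22
q6 -0.344 z 0.127 end [0.455 0.019] after [0.135 0.021] t 16.59
q6 -0.244 z 0.1268 end [0.095 0.05 ] after [0.442 0.049] t 17.97
q6 -0.144 z 0.1267 end [2.764 0.082] after [2.961 0.098] t 19.34
0.12666338022763216
 ee [ 0.5148 -0.184   0.1268] F [-0.96 -0.17  4.43] T [-0.023  0.035  0.12 ] g 0.089 q6 -0.145 t 19.34
```

```bash
python3 - <<'E'
import h; from h import *
q0=manip.current_qpos()
m,s=meas(40); print("now",m[:6].round(3))
p=manip.current_ee_pos(); manip.move_l([.5147,-.184,p[2]+.0007],max_speed=.03)
m,s=meas(40); print("raised",m[:6].round(3)); stat()
E
```

```text
now [-1.570e-01 -2.000e-03  4.528e+00 -1.900e-02  4.100e-02  1.000e-01]
raised [-0.205 -0.034 -2.495 -0.005  0.037  0.076]
 ee [ 0.5145 -0.1839  0.1271] F [-0.83 -0.76 -3.15] T [-0.025  0.065  0.064] g 0.09 q6 -0.144 t 20.26
```

The torque shows contact began at q6 of about -0.33, and I've overshot to about 15–20 N. I'll back off fully and re-approach finely with longer averages.

```bash
cat >> h.py <<'E'
def at(q6,z=None):
    z=.1271-(q6+.3)*.00159 if z is None else z
    q=np.array(manip.inverse_kinematics([.5147,-.184,z],TCPR)); q[5]=q6; manip.move_j(q)
def rd(q6,n=25):
    at(q6); m,s=meas(n); print("q6",round(q6,3),round(manip.current_qpos()[5],4),"Fz",m[2].round(2),"Tz",m[5].round(4),"sem",(s[5]/n**.5).round(4),"t",round(manip.current_time(),2),flush=True); return m[5]
E
python3 - <<'E'
import h; from h import *
h.TCPR=np.array(manip.current_tcp_rot())
for a in (-.35,-.55,-.65,-.75,-.85,-.95): rd(a,12)
print("fwd")
rd(-.7,6)
for a in (-.5,-.45,-.40,-.37,-.34,-.31): rd(a)
E
```

```text
q6 -0.35 -0.3461 Fz -1.22 Tz 0.0032 sem 0.0058 t 20.68
q6 -0.55 -0.5451 Fz -1.51 Tz -0.001 sem 0.0091 t 21.08
q6 -0.65 -0.646 Fz -1.3 Tz -0.0014 sem 0.0096 t 21.43
q6 -0.75 -0.7461 Fz -1.8 Tz -0.0307 sem 0.0048 t 21.78
q6 -0.85 -0.8463 Fz -2.61 Tz -0.0436 sem 0.0088 t 22.13
q6 -0.95 -0.9463 Fz -2.66 Tz -0.0089 sem 0.0116 t 22.48
fwd
q6 -0.7 -0.7031 Fz -1.04 Tz -0.0021 sem 0.0115 t 22.88
q6 -0.5 -0.5029 Fz -1.14 Tz -0.0023 sem 0.0053 t 23.4
q6 -0.45 -0.4512 Fz -1.12 Tz 0.0035 sem 0.0057 t 23.86
q6 -0.4 -0.4009 Fz -0.67 Tz 0.0191 sem 0.0053 t 24.32
q6 -0.37 -0.3706 Fz -0.49 Tz 0.022 sem 0.0066 t 24.77
q6 -0.34 -0.3405 Fz -0.38 Tz 0.0209 sem 0.0069 t 25.23
q6 -0.31 -0.3105 Fz -0.58 Tz 0.0231 sem 0.006 t 25.69
```

```bash
python3 - <<'E'
import h; from h import *
h.TCPR=np.array(manip.current_tcp_rot())
for a in (-.29,-.27,-.25): 
    if rd(a,40)>.05: break
E
```

```text
q6 -0.29 -0.2902 Fz -0.33 Tz 0.0355 sem 0.0045 t 26.27
q6 -0.27 -0.2701 Fz 0.11 Tz 0.037 sem 0.0042 t 26.86
q6 -0.25 -0.2501 Fz 0.37 Tz 0.0479 sem 0.0046 t 27.44
```

```bash
python3 - <<'E'
from h import *
for _ in range(3):
    m,s=meas(50); print(m[2].round(2),m[5].round(4),(s[5]/50**.5).round(4))
print(manip.current_time(),manip.current_qpos()[5])
E
```

```text
0.65 0.0472 0.0041
0.85 0.0482 0.0043
0.65 0.0503 0.0038
28.6917 -0.25000076510447916
```

The held torque is steady at 0.0485 N m against 0.0215 free, an excess of 0.027, so about 6.6 N. The screw is set. I'll turn back into the slack, lift out and return the driver.

```bash
python3 - <<'E'
import h; from h import *
h.TCPR=np.array(manip.current_tcp_rot())
at(-.38,.1278); at(-.50,.1282); m,_=meas(12); print("slack",m[:6].round(3))
manip.move_l([.5147,-.184,.16],max_speed=.08); stat("out")
y=np.deg2rad(65.9)
goto([.4907,.2464,.13],y); manip.dwell(.15); stat()
manip.move_l([.4907,.2464,.068],max_speed=.1); stat()
b,_=meas(10)
for z in (.064,.062,.061,.060,.059):
    manip.move_l([.4907,.2464,z],max_speed=.04); m,_=meas(8); print(z,(m-b)[:3].round(2))
    if m[2]-b[2]>3: break
manip.set_gripper(.5); stat("open")
manip.move_l([.4907,.2464,.14],max_speed=.15); stat("up")
R=np.deg2rad(-13)
goto([.45,.18,.28],R); snap("wrist","w_stand2"); stat()
E
```

```text
slack [-0.005 -0.028 -1.227 -0.013 -0.016  0.009]
out ee [ 0.5146 -0.184   0.16  ] F [-0.86 -0.82 -1.5 ] T [0.029 0.007 0.001] g 0.09 q6 -0.5 t 29.84
 ee [0.4911 0.2457 0.1301] F [ 0.05 -0.05 -1.14] T [-0.011 -0.022 -0.009] g 0.091 q6 -0.77 t 31.58
 ee [0.4911 0.2465 0.0685] F [ 0.15 -0.13 -0.75] T [-0.012 -0.006 -0.007] g 0.092 q6 -0.77 t 32.35
0.064 [0.05 0.07 0.03]
0.062 [ 0.13  0.23 -0.2 ]
0.061 [ 0.22 -0.2   0.56]
0.06 [-2.38 -1.13 11.02]
open ee [0.4906 0.2464 0.0599] F [-0.32  0.29 -0.01] T [ 0.03  -0.035 -0.037] g 0.497 q6 -0.77 t 34.13
up ee [0.4902 0.2462 0.1392] F [-1.03  0.11 -0.48] T [-0.     0.032  0.015] g 0.499 q6 -0.77 t 34.82
 ee [0.4499 0.18   0.2791] F [ 0.05 -0.21 -0.7 ] T [-0.001  0.051 -0.001] g 0.502 q6 0.51 t 36.03
```

```bash
python3 - <<'E'
from h import *
f=np.load("pics/w_stand2.npz"); X=cloud(f["p"],f["d"],f); z=X[...,2]
m=(np.hypot(X[...,0]-.49,X[...,1]-.247)<.04)&(z>.08)&(z<.11); q=X[m]
print(len(q),q.mean(0),cv2.minAreaRect((q[:,:2]*1000).astype(np.float32)))
cv2.imwrite("pics/st2.png",f["p"][:,:,::-1])
E
```

```text
392 [0.49030281 0.24641739 0.09560024] ((490.6103210449219, 246.3249969482422), (12.054551124572754, 40.201358795166016), 65.48975372314453)
```

View pics/w_stand2.png

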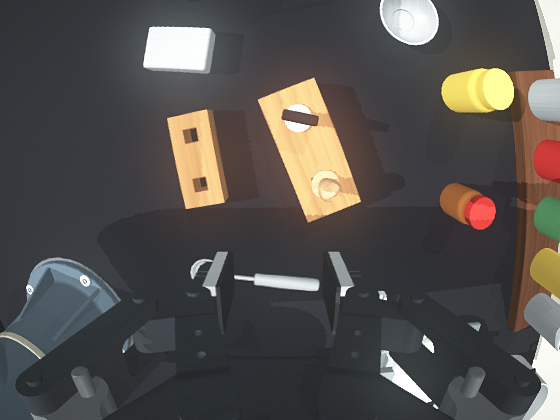

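The driver is back upright in its well at (299,118), same pose as before. Next I'll fit the channel direction, then grip the tab and pull.

```bash
python3 - <<'E'
from h import *
f=np.load("pics/w_press.npz"); X=cloud(f["p"],f["d"],f)
a=np.deg2rad(77); d=np.array([np.cos(a),np.sin(a)]); n=np.array([d[1],-d[0]])
q=X[...,:2]-[.5147,-.184]; s=q@d; l=q@n
m=(s>.108)&(s<.16)&(abs(l)<.04)&(X[...,2]>.01)&(X[...,2]<.03)
r=cv2.minAreaRect((X[m][:,:2]*1000).astype(np.float32)); print(m.sum(),r,s[m].max(),l[m].min(),l[m].max())
m=(s>-.03)&(s<.16)&(l<-.015)&(l>-.04)&(X[...,2]>.017)&(X[...,2]<.028)
# left lip's outer edge: per s-bin minimum l
b=np.arange(0,.14,.01); e=[np.percentile(l[m&(s>=x)&(s<x+.01)],5) for x in b]; print(np.round(e,4), 77-np.rad2deg(np.polyfit(b,e,1)[0]))
m=(s>.02)&(s<.08)&(abs(l)<.03)&(X[...,2]>.03)&(X[...,2]<.042); b=np.arange(.02,.08,.01)
c=[l[m&(s>=x)&(s<x+.01)].mean() for x in b]; print("block mid",np.round(c,4),77-np.rad2deg(np.polyfit(b,c,1)[0]))
E
```

```text
962 ((547.8175048828125, -61.87895584106445), (37.28326416015625, 53.01361846923828), 75.93989562988281) 0.1455077168659563 -0.0215951573295634 0.03119999268814967
[-0.0239 -0.024  -0.0227 -0.0229 -0.0229 -0.0216 -0.0218 -0.0215 -0.0205
 -0.0206 -0.0202 -0.0207 -0.0205 -0.0193 -0.0193] 75.13525918694266
block mid [0.0011 0.0011 0.0014 0.0011 0.0027 0.0027] 74.98363269528727
```

The channel direction is about 75.3°: lip, block and screw-to-tab line all agree.

```bash
python3 - <<'E'
from h import *
a=np.deg2rad(75.3); d=np.array([np.cos(a),np.sin(a),0]); T=np.array([.538,-.0948,0])
goto(T+[0,0,.13],a); stat()
manip.move_l(T+[0,0,.045],max_speed=.12); m,_=meas(8); print("pre",m[:3].round(2))
manip.set_gripper(0,40); b,_=meas(15); stat("grip"); print(b[:3].round(2))
P=np.array(manip.current_ee_pos()); P0=P.copy()
for s in (.003,.006,.010,.015,.020):
    manip.move_l(T+d*s+[0,0,.045],max_speed=.03); m,_=meas(8); F=m[:3]
    print(s,"along",((F)@d).round(2),"side",(F@np.array([d[1],-d[0],0])).round(2),"z",F[2].round(2),"moved",round((manip.current_ee_pos()-P0)@d,4),"t",round(manip.current_time(),2),flush=True)
    if np.linalg.norm(F)>40: break
E
```

```text
ee [ 0.5382 -0.0942  0.1303] F [-0.32 -0.37  0.33] T [-0.08   0.016  0.008] g 0.501 q6 1.566 t 37.27
pre [-0.25  0.36  0.14]
grip ee [ 0.538  -0.0948  0.045 ] F [-0.72  0.18 -0.31] T [ 0.033 -0.02  -0.015] g 0.001 q6 1.568 t 38.8
[-0.19  0.02  0.1 ]
0.003 along 0.08 side -0.11 z -0.09 moved 0.0031 t 39.12
0.006 along -0.04 side 0.34 z -0.19 moved 0.0061 t 39.43
0.01 along -0.09 side 0.23 z 0.06 moved 0.0101 t 39.78
0.015 along 0.08 side 0.19 z 0.24 moved 0.0151 t 40.17
0.02 along -0.3 side -0.02 z -0.15 moved 0.0201 t 40.55
```

The fingers shut on nothing. I'll lift and look.

```bash
python3 - <<'E'
from h import *
manip.set_gripper(.5)
p=manip.current_ee_pos(); manip.move_l([p[0],p[1],.13])
goto([.47,-.14,.25],np.deg2rad(-13)); p,d,k=snap("wrist","w_press2"); stat()
X=cloud(p,d,k); z=X[...,2]
for t in ("w_press2","w_press","over"):
    f=np.load(f"pics/{t}.npz"); X=cloud(f["p"],f["d"],f); z=X[...,2]
    a=np.deg2rad(75.3); dd=np.array([np.cos(a),np.sin(a)]); q=X[...,:2]-[.5147,-.184]; s=q@dd; l=q@[dd[1],-dd[0]]
    m=(s>.035)&(s<.2)&(abs(l)<.03)&(z>.04)&(z<.08); print(t,m.sum(),X[m].mean(0).round(4),"s",s[m].min().round(4),s[m].max().round(4),"zmax",z[m].max().round(4),cv2.minAreaRect((X[m&(z>.06)][:,:2]*1000).astype(np.float32)) if (m&(z>.06)).any() else "")
E
```

```text
ee [ 0.47   -0.1399  0.2495] F [-0.44 -0.66  0.07] T [-0.031 -0.013  0.006] g 0.499 q6 -0.157 t 43.35
w_press2 279 [ 0.537  -0.0948  0.0655] s 0.0856 0.0982 zmax 0.0693 ((538.3259887695312, -95.34261322021484), (12.050114631652832, 26.200136184692383), 73.46046447753906)
w_press 224 [ 0.5368 -0.0949  0.0657] s 0.0855 0.0982 zmax 0.0697 ((538.029052734375, -94.82439422607422), (12.643904685974121, 26.200742721557617), 77.48785400390625)
over 612 [ 0.5368 -0.0964  0.0629] s 0.0851 0.0981 zmax 0.069 ((538.4779052734375, -95.38250732421875), (12.796127319335938, 26.792327880859375), 74.66378021240234)
```

View pics/w_press2.png

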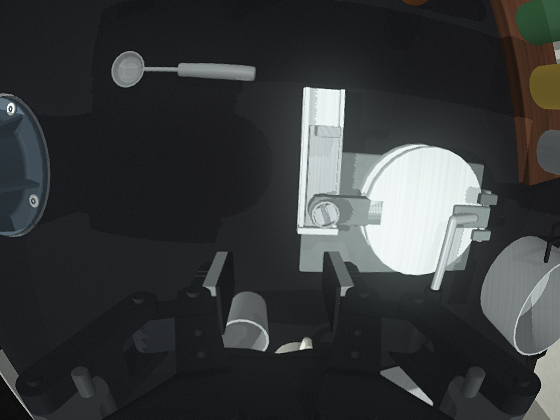

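The tab is still in place at (325,130), top z 0.067. I'll go back to it with staged closing and pictures at the grasp.

```bash
python3 - <<'E'
from h import *
a=np.deg2rad(75.3); T=np.array([.538,-.0950,0])
goto(T+[0,0,.10],a); manip.move_l(T+[0,0,.042],max_speed=.12); stat(); print(np.round(manip.current_tcp_rot(),3).tolist())
p1,_,_=snap("wrist","g1")
for g in (.3,.15,.05):
    manip.set_gripper(g,30); print(g,manip.current_grip_width(),manip.current_grip_force(),np.round(manip.current_force(),1))
p2,_,_=snap("wrist","g2")
cv2.imwrite("pics/g12.png",np.hstack([p1[60:420,100:460],p2[60:420,100:460]])[:,:,::-1]); stat()
E
```

```text
ee [ 0.5384 -0.0951  0.0425] F [0.63 0.11 0.28] T [ 0.035 -0.035  0.007] g 0.503 q6 1.567 t 45.51
[[0.967, -0.254, 0.001], [-0.254, -0.967, -0.0], [0.001, -0.0, -1.0]]
0.3 0.3012460980361853 0.0 [-0.6  0.  -0.4]
0.15 0.14371527764078595 0.0 [-0.1  0.2 -1. ]
0.05 0.04795216532198002 0.0 [-0.   0.3  0.3]
 ee [ 0.538 -0.095  0.042] F [-0.74 -0.49 -0.09] T [0.008 0.027 0.012] g 0.053 q6 1.567 t 46.45
```

View pics/g12.png

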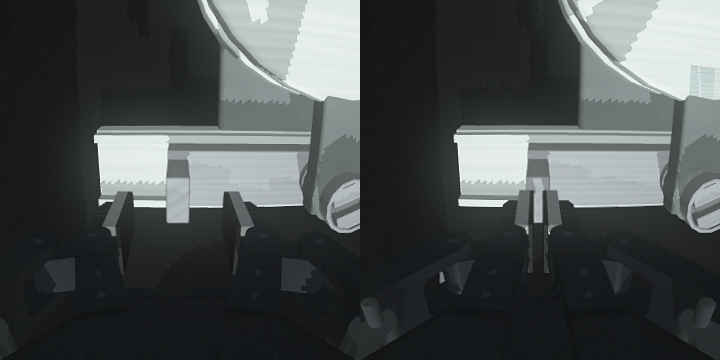

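The closed fingers occlude the tab without touching it. I'll measure where the fingertips are in that cloud.

```bash
python3 - <<'E'
from h import *
for t in ("g1","g2"):
    f=np.load(f"pics/{t}.npz"); X=cloud(f["p"],f["d"],f); a=np.deg2rad(75.3); dd=np.array([np.cos(a),np.sin(a)]); q=X[...,:2]-[.538,-.095]; s=q@dd; l=q@[dd[1],-dd[0]]
    for v,u in ([(255,210),(265,220),(275,222),(255,335),(270,340),(255,278),(270,278),(235,278)] if t=="g1" else [(245,272),(252,272),(258,272),(270,272),(245,283),(255,283),(258,277),(230,278),(270,277)]):
        print(t,v,u,"along",s[v,u].round(4),"lat",l[v,u].round(4),"z",X[v,u,2].round(4),f["p"][v,u])
E
```

```text
g1 255 210 along 0.046 lat -0.0184 z 0.0162 [130 137 137]
g1 265 220 along 0.0236 lat 0.0121 z 0.0968 [ 97 103 103]
g1 275 222 along 0.0214 lat 0.0117 z 0.1053 [44 47 46]
g1 255 335 along -0.0262 lat 0.0119 z 0.0858 [ 98 104 105]
g1 270 340 along -0.0254 lat 0.0125 z 0.1025 [ 97 102 103]
g1 255 278 along -0.0006 lat 0.0037 z 0.0662 [177 185 187]
g1 270 278 along -0.0006 lat -0.0044 z 0.0672 [179 187 187]
g1 235 278 along -0.0006 lat 0.0135 z 0.0635 [105 111 111]
g2 245 272 along 0.0024 lat 0.0095 z 0.0674 [144 150 151]
g2 252 272 along 0.0021 lat 0.012 z 0.0824 [54 57 57]
g2 258 272 along 0.002 lat 0.012 z 0.0891 [50 53 52]
g2 270 272 along 0.0018 lat 0.0121 z 0.1011 [43 47 47]
g2 245 283 along -0.0031 lat 0.009 z 0.0663 [150 157 158]
g2 255 283 along -0.0028 lat 0.0119 z 0.0856 [58 61 61]
g2 258 277 along -0.0001 lat 0.0019 z 0.0663 [171 179 179]
g2 230 278 along -0.0006 lat 0.0138 z 0.0571 [105 110 111]
g2 270 277 along -0.0001 lat -0.0049 z 0.0664 [177 186 185]
```

The fingertips sit at z of about 0.078, above the tab's 0.067 top, so the tip really ends about 35 mm short of the reported TCP. I'll open, descend with force checks, and grip again.

```bash
python3 - <<'E'
from h import *
a=np.deg2rad(75.3); T=np.array([.538,-.0950,0])
manip.set_gripper(.4,40)
b,_=meas(6)
for z in (.030,.022,.018,.014):
    manip.move_l(T+[0,0,z],max_speed=.08); m,_=meas(5); print(z,(m-b)[:3].round(2))
    if m[2]-b[2]>3: break
f=snap("wrist","g3")
manip.set_gripper(0,40); m,_=meas(10); stat("grip"); print((m-b)[:3].round(2),manip.current_grip_force())
E
```

```text
0.03 [-0.27 -0.33  0.13]
0.022 [-0.15  0.19 -0.04]
0.018 [-0.12  0.06 -0.14]
0.014 [-0.04  0.2  -0.11]
grip ee [ 0.5381 -0.0949  0.0142] F [-1.    2.57  4.16] T [ 0.293  0.135 -0.192] g 0.127 q6 1.567 t 48.57
[-0.89  1.6   3.62] 39.61152791976929
```

Gripped at the tab's thickness. Now pulling along the channel.

```bash
python3 - <<'E'
from h import *
a=np.deg2rad(75.3); d=np.array([np.cos(a),np.sin(a),0]); n=np.array([d[1],-d[0],0]); T=np.array([.538,-.0950,.0142])
for s in (.002,.005,.010,.016,.024,.032,.040,.048,.055):
    manip.move_l(T+d*s,max_speed=.03); m,_=meas(8); F=m[:3]
    print(s,"along",(F@d).round(2),"side",(F@n).round(2),"z",F[2].round(2),"moved",round((manip.current_ee_pos()-T)@d,4),"g",round(manip.current_grip_width(),3),"t",round(manip.current_time(),2),flush=True)
    if np.linalg.norm(F)>35: break
E
```

```text
0.002 along -2.26 side -0.91 z 1.8 moved 0.0019 g 0.133 t 48.88
0.005 along -1.88 side 0.25 z 1.14 moved 0.005 g 0.129 t 49.2
0.01 along 0.44 side 0.82 z 0.98 moved 0.0103 g 0.132 t 49.58
0.016 along 0.66 side 0.41 z 1.29 moved 0.0162 g 0.13 t 50.0
0.024 along 1.0 side -0.21 z 1.42 moved 0.0242 g 0.13 t 50.48
0.032 along 0.45 side -0.11 z 1.34 moved 0.0322 g 0.132 t 50.97
0.04 along 1.41 side 0.21 z 1.7 moved 0.0403 g 0.131 t 51.45
0.048 along 3.04 side 0.04 z 1.71 moved 0.0485 g 0.129 t 51.93
0.055 along 3.01 side -0.29 z 1.66 moved 0.0554 g 0.129 t 52.38
```

Drag of about 2 N was felt at the start of the pull, then the block came free. I'll release, lift and check.

```bash
python3 - <<'E'
from h import *
manip.set_gripper(.4); p=manip.current_ee_pos(); manip.move_l([p[0],p[1],.10],max_speed=.12)
goto([.45,-.10,.27],np.deg2rad(-13)); p,d,k=snap("wrist","fin"); stat()
X=cloud(p,d,k); z=X[...,2]
a=np.deg2rad(75.3); dd=np.array([np.cos(a),np.sin(a)]); q=X[...,:2]-[.5147,-.184]; s=q@dd; l=q@[dd[1],-dd[0]]
m=(s>.035)&(s<.2)&(abs(l)<.03)&(z>.06)&(z<.08); print("tab",X[m].mean(0).round(4),"s",s[m].min().round(4),s[m].max().round(4))
for x in np.arange(.02,.14,.01):
    w=(s>x)&(s<x+.01)&(abs(l)<.012); print(round(x,3),np.median(z[w]).round(4),end="; ")
m=(np.hypot(*(X[...,:2]-[.5147,-.184]).transpose(2,0,1))<.016)&(z>.078)&(z<.09); print("\nrim",X[m].mean(0).round(4))
cv2.imwrite("pics/fin.png",p[:,:,::-1])
E
```

```text
ee [ 0.45   -0.0999  0.2695] F [-0.12 -0.1   0.1 ] T [-0.011  0.028  0.009] g 0.398 q6 -0.092 t 55.2
tab [ 0.5518 -0.0419  0.0666] s 0.1406 0.1535
0.02 0.0341; 0.03 0.035; 0.04 0.035; 0.05 0.0349; 0.06 0.0349; 0.07 0.0349; 0.08 0.035; 0.09 0.0349; 0.1 0.0348; 0.11 0.035; 0.12 0.0348; 0.13 0.0349; 
rim [ 0.5149 -0.1839  0.0792]
```

View pics/fin.png

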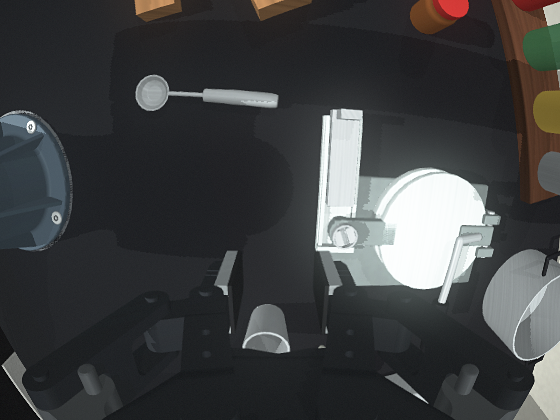

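The block lies flat (top at 0.035 all along) at (343,160), its near end 27 mm from the screw's axis and clear of the 15 mm foot. The driver is back in its well, so I'm handing in.

```bash
python3 -c "
from bench import manip
print(manip.sign_off())"
```

```text
the job is handed in; nothing more can be done
None
```

I handed the job in at about 55 s: the screw is set, bearing on the block at an estimated 6–7 N; before backing off and re-approaching I overshot to roughly 15–20 N. The driver is upright in its well, and the block was pulled out with about 2 N of drag and lies flat, clear of the screw.

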